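# Restock the sloped counter display in reverse order

## Robot

A 6-joint arm with a two-finger parallel gripper is mounted at the origin on the work surface. World frame = base frame: x ahead of the robot, y to its left, z up, the work surface at z = 0. Lengths are in m, angles in rad, forces in N, time in s.
With the tool pointing down it reaches from about 0.3 to 0.875 m from the base axis. Payload 6.4 kg.
Tool frame: the origin (TCP) lies at the very end of the fingers, on their centre line; the grasp point (between the pads) lies 19 mm behind it; z points along the fingers, y is the line along which they close (so a half turn about z gives the same grasp; the last joint's range is limited). The gripper opens to 85 mm and grips with 20 to 120 N. Pads are 22 mm wide; open, the fingers measure 114 mm over their backs; the gripper's body (76 mm by 85 mm) begins 54 mm behind the grasp point. The pads swing forward as they close: fully open they stand 13 mm farther back than shut.
Start: joints at [-1.507, 0.181, 1.607, -0, 1.354, -0.206], TCP at [0.153, -0.554, 0.21] pointing down, gripper open.
Joint ranges: [-2.99, 2.99], [-0.89, 2.07], [0.3, 2.58], [-1.14, 4.28], [0, 2.63], [-3.12, 3.12]. Speed limits (rad/s): [2.57, 2.57, 3.01, 3.14, 3.14, 3.14].

## Interface

Orientations are given as a unit quaternion [w, x, y, z].
In Python, from bench import ctrl gives the robot as it stands.
- The arm moves only by the tool jog_arm, never from a script. Its argument "series" is a list that holds one entry, the list of rows, each a list of 7 numbers: the shift along the tool's x, y, z in mm, then the turn, a rotation vector about the tool's x, y, z in rad, then the finger opening in mm, from 0 to 85.4. In form: [[[tx, ty, tz, rx, ry, rz, gripper], ...]]. A call has exactly 10 rows; each row shifts and turns the commanded pose from where the row before left it, along the tool's axes as they then stand; what a row does not reach is not made up. A row lasts 1/10 s, in which the tool goes at most 50 mm and 8.59 degrees, less where a joint would pass 70% of its speed; a pose out of reach is approached as far as the arm can. A call with a gripper value outside its range is refused whole. The fingers move at their own pace and stop on an object; the grip force is fixed at half the most. Time passes only in rows, so rows that do not move let the fingers close, or fill a call up. It gives the time, the measured TCP pose, the force, the opening and the grip force at its end, in the units of the state.
- ctrl.get_obs(): the state, without advancing time (a new reading comes with each control period).
- ctrl.camera(name): name is "scene" or "side" or "wrist"; returns a dict with "frame" (384x512x3 uint8, blue, green, red), "z_map" (384x512 float32, m along the optical axis (not along the pixel's ray), 0 where there is no reading), "fx", "fy", "cx", "cy" (pixels), "xyz" and "rotation" of the camera in the world. Camera axes: x right, y down, z forward; pixel columns grow to the right and rows downward; lengths in m; the calibration is good to about 2 mm. A picture is of the moment at which its call begins.
- ctrl.hand_in(): hands the job in; it is judged then, once.
The state is a dict: "time_s": time; "q": joint angles; "dq": joint speeds; "joint_efforts": joint torques, N m; "eef_pos": TCP position; "eef_rot": TCP orientation; "wrist_force": force on the tool from outside, world axes, zero at the start; "torque": the same for the moment, N m; "opening": opening from 0.0 (shut) to 1.0 (fully open); "grasp_force": force on a finger pad.
Only numpy, scipy, OpenCV 4.12 (cv2) and the standard library are available. Lean on these libraries where they do the work, as an engineer would, in place of code of your own. Each camera call takes 0.05 s, during which the arm holds its last target. There are 200 camera calls.

## Task

Move the four seasoning cartons from the blue storage rack to the sloped counter display, one per lane, in the reverse of their order in the rack: the carton at the rack's left end goes into the display's right-end lane, and so on. Stand each one squarely in its lane, flat on the slope with its foot against the red cleat at the low edge, its labelled faces looking up and down the slope. Do not knock or push the glass jar.

Things in the scene. Friction and masses are not known exactly. Their poses are not given: they have to be found in the camera images.
- carton_purple: loose purple seasoning carton, upright, 50 (x, front to back) x 44 (y, width) x 90 (z, height) mm, about 0.16 kg, pale label panels on its two x faces; origin at the centre of its underside. Starts standing in socket_purple (up to 2.5 mm off centre)
- carton_yellow: loose yellow seasoning carton, upright, 50 (x, front to back) x 44 (y, width) x 90 (z, height) mm, about 0.16 kg, pale label panels on its two x faces; origin at the centre of its underside. Starts standing in socket_yellow (up to 2.5 mm off centre)
- carton_brown: loose brown seasoning carton, upright, 50 (x, front to back) x 44 (y, width) x 90 (z, height) mm, about 0.16 kg, pale label panels on its two x faces; origin at the centre of its underside. Starts standing in socket_brown (up to 2.5 mm off centre)
- carton_green: loose green seasoning carton, upright, 50 (x, front to back) x 44 (y, width) x 90 (z, height) mm, about 0.16 kg, pale label panels on its two x faces; origin at the centre of its underside. Starts standing in socket_green (up to 2.5 mm off centre)
- socket_purple: fixed shallow grey socket on the rack, in which the purple carton starts (the four sockets look alike); outside 64 (x) x 60 (y) x 12 mm, inside 58 x 54 mm, inner floor 4 mm above its origin, walls 3 mm thick and 8 mm high over that floor; origin at the centre of its underside, axes parallel to the rack's
- socket_yellow: fixed shallow grey socket on the rack, in which the yellow carton starts (the four sockets look alike); outside 64 (x) x 60 (y) x 12 mm, inside 58 x 54 mm, inner floor 4 mm above its origin, walls 3 mm thick and 8 mm high over that floor; origin at the centre of its underside, axes parallel to the rack's
- socket_brown: fixed shallow grey socket on the rack, in which the brown carton starts (the four sockets look alike); outside 64 (x) x 60 (y) x 12 mm, inside 58 x 54 mm, inner floor 4 mm above its origin, walls 3 mm thick and 8 mm high over that floor; origin at the centre of its underside, axes parallel to the rack's
- socket_green: fixed shallow grey socket on the rack, in which the green carton starts (the four sockets look alike); outside 64 (x) x 60 (y) x 12 mm, inside 58 x 54 mm, inner floor 4 mm above its origin, walls 3 mm thick and 8 mm high over that floor; origin at the centre of its underside, axes parallel to the rack's
- rack: fixed blue storage board, 130 (x) x 320 (y) x 20 mm, with the four sockets in a row along its y, at y = -112.5, -37.5, +37.5 and +112.5 mm, x = 0; origin at the centre of its underside
- display: fixed sloped aluminium, 140 x 310 (y) mm; origin on table under its middle. Slope falls to its +x at 0.21 rad; red cleat, 16 high, square to the slope, meets it at x +50, z 45. White dividers (4 thick, 24 high) part 4 lanes 71 wide, middles y = -112.5, -37.5, 37.5, 112.5. A carton seated on the cleat, its x along the lane, has its origin at x 25.5, z 50 and leans 0.21 rad to +x
- jar: bystander: amber glass jar with white cap, 60 mm across, 100 mm tall, standing loose beyond the work; origin at the centre of its underside
There are look-alikes about, which are no part of the job. Several things have the shape of the carton_purple; the one meant has the colours described above.

How it is judged:
By the outcome, as a careful person would: the job done as asked, in the order asked, and still so for the second after the job is handed in, with the robot touching nothing.
It also fails if it takes over 112 s, if anything falls off the work surface, if the arm or the gripper's body presses on something with over 40 N, if the wrist force passes 120 N, or if a joint passes its speed limit or range.

## Working session

There is one attempt and no reset: what is moved stays moved. The work goes in short steps, Python scripts to look and compute and a tool call to move; the robot and the scene stay as the last step left them, time stands still between calls to the robot, and variables do not carry over. Pictures are saved under pics/ and viewed, at most 14 in all, crops included, and the job is handed in when it is done.

Besides the shell and the picture viewer there is one more tool, called after "Request:" as a command line: name --argument value ..., lists and objects as JSON in quotes. jog_arm: Moves the arm, as the interface text tells. Its arguments: {"type":"object","properties":{"series":{"type":"array"}},"required":["series"]}

```bash
ls; mkdir -p pics; cat > h.py <<'E'
import numpy as np, cv2
from scipy.spatial.transform import Rotation as R
from bench import ctrl
def shot(n):
    return ctrl.camera(n)
def Rm(c):
    r=np.array(c["rotation"],float)
    return r if r.shape==(3,3) else R.from_quat(np.r_[r[1:],r[0]]).as_matrix()
def world(c,u=None,v=None):
    h,w=c["z_map"].shape
    U,V=np.meshgrid(np.arange(w),np.arange(h))
    z=c["z_map"]
    P=np.stack([(U-c["cx"])/c["fx"]*z,(V-c["cy"])/c["fy"]*z,z],-1)
    return P@Rm(c).T+np.array(c["xyz"])
E
python3 - <<'E'
from h import *
import pickle
d={n:shot(n) for n in("scene","side","wrist")}
pickle.dump(d,open('d0.pkl','wb'))
for n,c in d.items():
    cv2.imwrite(f'pics/{n}0.png',c["frame"]); print(n,c["fx"],c["cx"],c["xyz"],np.round(Rm(c),3).tolist())
o=ctrl.get_obs();print(o)
E
```

```text
pics
scene 361.0281770938359 249.7328998946815 [ 0.81623071 -0.41101161  0.75785347] [[0.862, 0.413, -0.294], [0.506, -0.716, 0.48], [-0.012, -0.562, -0.827]]
side 463.7953847460316 258.7860149615808 [ 0.22765163 -0.69758344  0.8697094 ] [[0.888, -0.317, 0.333], [-0.459, -0.644, 0.612], [0.021, -0.696, -0.718]]
wrist 321.0977348771934 253.98337578415672 [ 0.22241554 -0.53580704  0.37232675] [[0.266, -0.925, -0.272], [-0.964, -0.256, -0.073], [-0.002, 0.281, -0.96]]
{'time_s': 0.15, 'q': array([-1.50733313e+00,  1.81380524e-01,  1.60777954e+00,  2.05113295e-05,
        1.35381874e+00, -2.06287440e-01]), 'dq': array([-0.0007854 , -0.00160275, -0.00330579, -0.00156345,  0.00235895,
       -0.00020579]), 'joint_efforts': array([ 8.81478045e-04, -4.45267260e+01, -3.51689816e+01, -2.01222510e-04,
        5.87139046e-03,  2.10005811e-05]), 'eef_pos': array([ 0.15323325, -0.55373121,  0.20938484]), 'eef_rot': array([-6.90594178e-04,  9.90918164e-01,  1.34464534e-01,  5.94400519e-05]), 'wrist_force': array([-0.00218788,  0.50327843,  0.50406699]), 'torque': array([-0.02607425, -0.01958667,  0.03300013]), 'grasp_force': 0.0, 'opening': 1.001415685942931}
```

View pics/scene0.png

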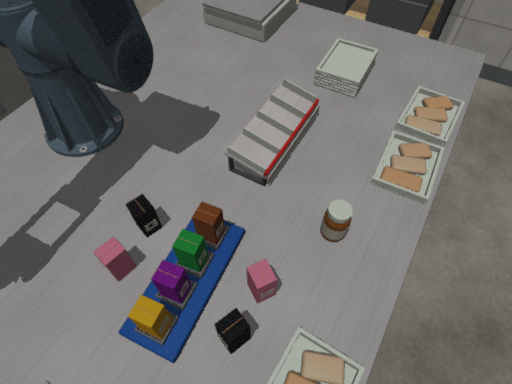

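View pics/side0.png

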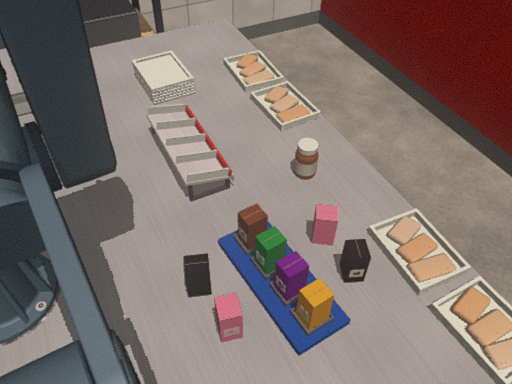

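Candidates in the scene view: yellow (152,320), purple (172,285), green (190,252) and brown (208,222) stand in the rack. The look-alikes are pink (115,258) and (262,280), and black (145,215) and (233,330). I choose the four on the blue board. The jar is at (337,220) and the display at (275,135), with its red cleat on the right side.

```bash
cat >> h.py <<'E'
HS={'yellow':((18,150,120),(32,255,255)),'purple':((138,100,60),(155,255,255)),'green':((50,120,50),(75,255,255)),'brown':((4,100,50),(13,230,140)),
'blue':((105,150,60),(120,255,255)),'red':((0,190,130),(6,255,255)),'pink':((160,90,90),(176,255,255))}
def mask(c,k):
    hsv=cv2.cvtColor(c["frame"],cv2.COLOR_BGR2HSV); return cv2.inRange(hsv,*[np.array(x) for x in HS[k]])>0
def rect(p):
    (c,s,a)=cv2.minAreaRect((p[:,:2]*1000).astype(np.float32)); return np.round(c,1),np.round(s,1),round(a,1)
E
python3 - <<'E'
from h import *
import pickle
d=pickle.load(open('d0.pkl','rb'))
for n in("scene","side"):
    c=d[n];W=world(c)
    hsv=cv2.cvtColor(c["frame"],cv2.COLOR_BGR2HSV)
    print(n)
    for k in HS:
        m=mask(c,k); p=W[m]
        if k in('yellow','purple','green','brown'): p=p[abs(p[:,2]-.114)<.006]
        if k=='blue': p=p[abs(p[:,2]-.02)<.006]
        if k=='red': p=p[(p[:,0]<.9)&(p[:,2]>.03)&(p[:,2]<.09)]
        if len(p)>5: print(k,len(p),rect(p),np.round(np.median(p,0),3),np.round(p[:,2].min(),3),np.round(p[:,2].max(),3))
    # table plane check
    t=W[(abs(W[...,2])<.012)];print('table z',np.median(t[:,2]))
c=d['scene'];hsv=cv2.cvtColor(c["frame"],cv2.COLOR_BGR2HSV)
for u,v in[(208,210),(190,238),(172,270),(150,308),(303,118),(339,210),(310,100)]:print(hsv[v,u],world(c)[v,u].round(3))
E
```

```text
scene
yellow 654 (array([ 549.1, -339.8]), array([48.6, 43.1]), 6.8) [ 0.55  -0.341  0.114] 0.108 0.117
purple 550 (array([ 540.3, -263.8]), array([49.1, 44. ]), 7.6) [ 0.542 -0.266  0.114] 0.108 0.117
green 466 (array([ 533.4, -189.3]), array([48.1, 44.4]), 9.0) [ 0.535 -0.191  0.114] 0.108 0.117
brown 412 (array([ 528.5, -115.4]), array([49.2, 42.3]), 6.6) [ 0.529 -0.117  0.114] 0.108 0.118
blue 3375 (array([ 538.8, -227.6]), array([127.8, 317.5]), 5.4) [ 0.58  -0.279  0.02 ] 0.014 0.024
red 156 (array([564.1, 227.5]), array([  6.2, 297.9]), 0.2) [0.564 0.205 0.06 ] 0.057 0.063
pink 1220 (array([ 620.4, -241.1]), array([233.6, 463. ]), 75.8) [ 0.679 -0.185  0.089] 0.002 0.758
table z 0.00034339462542753996
side
yellow 531 (array([ 549.3, -343.1]), array([50.7, 44.1]), 6.4) [ 0.549 -0.345  0.115] 0.108 0.119
purple 486 (array([ 539.6, -268.4]), array([50.4, 44.8]), 6.6) [ 0.539 -0.271  0.115] 0.108 0.119
green 383 (array([ 532.6, -193. ]), array([50. , 44.4]), 8.3) [ 0.532 -0.196  0.115] 0.109 0.119
brown 371 (array([ 536.9, -216.8]), array([ 50.2, 240.7]), 5.3) [ 0.527 -0.123  0.115] 0.108 0.119
blue 2696 (array([ 537.6, -232.7]), array([128.2, 316.2]), 5.2) [ 0.498 -0.299  0.021] 0.014 0.026
pink 1713 (array([1325.1,  153.5]), array([2772.4,  631.7]), 41.3) [ 0.414 -0.264  0.088] -0.41 0.87
table z 0.0008441522037773153
[ 11 174  98] [ 0.527 -0.108  0.113]
[ 66 188 111] [ 0.532 -0.181  0.113]
[145 195 115] [ 0.544 -0.255  0.114]
[ 23 220 162] [ 0.553 -0.332  0.113]
[  2 198 147] [ 0.816 -0.411  0.758]
[ 46  19 173] [0.765 0.039 0.1  ]
[ 30  12 106] [0.542 0.383 0.05 ]
```

```bash
python3 - <<'E'
from h import *
import pickle
d=pickle.load(open('d0.pkl','rb'))
a=cv2.resize(d['scene']['frame'][185:360,90:290],None,fx=2,fy=2,interpolation=2)
b=cv2.resize(d['scene']['frame'][75:190,220:330],None,fx=3,fy=3,interpolation=2)
h=max(a.shape[0],b.shape[0]);p=lambda x:cv2.copyMakeBorder(x,0,h-x.shape[0],0,0,0)
cv2.imwrite('pics/crop.png',np.hstack([p(a),p(b)]))
E
```

```text
(no output)
```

View pics/crop.png

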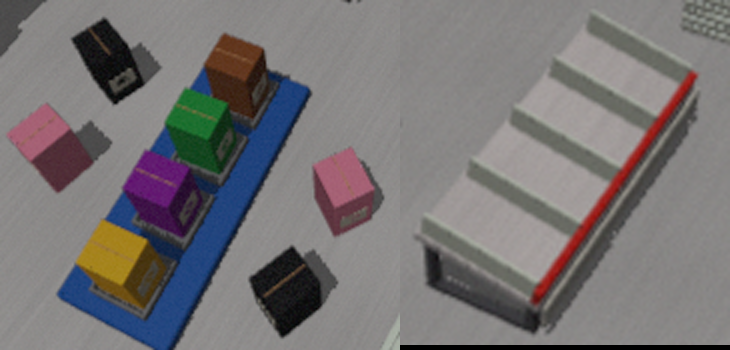

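The crop confirms the four rack cartons from top to bottom as brown, green, purple, yellow. The pale labels sit on their +x faces. Next I measure the display.

```bash
cat >> h.py <<'E'
def cast(c,uv,z):
    uv=np.atleast_2d(uv).astype(float)
    r=np.c_[(uv[:,0]-c["cx"])/c["fx"],(uv[:,1]-c["cy"])/c["fy"],np.ones(len(uv))]@Rm(c).T
    o=np.array(c["xyz"]); return o+r*((z-o[2])/r[:,2])[:,None]
def cleat(c):
    m=mask(c,'red').astype(np.uint8)
    n,l,s,_=cv2.connectedComponentsWithStats(m)
    i=1+np.argmax(s[1:,2]+s[1:,3]); v,u=np.where(l==i)
    p=cast(c,np.c_[u,v],.0606); return p*1000,(u.min(),u.max(),v.min(),v.max())
E
python3 - <<'E'
from h import *
import pickle
d=pickle.load(open('d0.pkl','rb'))
for n in("scene","side"):
    c=d[n];p,b=cleat(c);W=world(c)*1000
    vx,vy,x,y=cv2.fitLine(p[:,:2].astype(np.float32),2,0,.01,.01).ravel()
    print(n,len(p),b,'yaw',np.degrees(np.arctan2(vx,-vy)if vy<0 else np.arctan2(-vx,vy)),'c',x,y,rect(p/1000),'y',p[:,1].min(),p[:,1].max())
    # slope surface points
    q=W.reshape(-1,3); q=q[(q[:,0]>420)&(q[:,0]<570)&(q[:,1]>50)&(q[:,1]<410)]
    s=q[(q[:,2]>40)&(q[:,2]<110)]
    A=np.c_[s[:,:2],np.ones(len(s))]; ok=np.ones(len(s),bool)
    for _ in range(8):
        k=np.linalg.lstsq(A[ok],s[ok,2],rcond=None)[0]; r=s[:,2]-A@k; ok=abs(r)<5
    print('plane',k,ok.sum(),'tilt',np.arctan(np.hypot(k[0],k[1])),'yaw',np.degrees(np.arctan2(-k[1],-k[0])),rect(s[ok]/1000), 'x for z45',(45-k[2]-k[1]*225)/k[0])
    div=s[(r>15)&(r<30)&(s[:,0]<545)]; h,e=np.histogram(div[:,1],bins=np.arange(50,410,5)); print([(int(a),int(b)) for a,b in zip(e,h) if b>8])
E
```

```text
scene 160 (np.int64(265), np.int64(317), np.int64(100), np.int64(172)) yaw 0.051367346 c 564.2725 214.61838 (array([564. , 229.7]), array([  5.8, 302.3]), 0.1) y 78.56369600776326 380.85879686369464
plane [-2.11431830e-01  1.23264124e-03  1.62877469e+02] 2890 tilt 0.2083665912257849 yaw -0.3340288956793077 (array([506.2, 232. ]), array([127.6, 313. ]), 0.0) x for z45 558.8317216153329
[(80, 119), (155, 108), (225, 14), (230, 103), (235, 10), (300, 15), (305, 94), (375, 19), (380, 83), (385, 11)]
side 1 (np.int64(226), np.int64(226), np.int64(165), np.int64(165)) yaw 59.866005 c 564.0405 99.48635 (array([564. ,  99.5]), array([0., 0.]), 0.0) y 99.48635430408126 99.48635430408126
plane [-1.68112257e-01  1.16921915e-03  1.42773416e+02] 2215 tilt 0.16655882149658074 yaw -0.39848517685220713 (array([505.5, 227.1]), array([125.6, 312.3]), 0.3) x for z45 583.1608731308291
[(75, 97), (80, 34), (150, 97), (155, 21), (225, 85), (230, 27), (295, 11), (300, 63), (305, 26), (370, 11), (375, 67), (380, 21)]
```

```bash
cat >> h.py <<'E'
def plan(xyz,yaw=0,tilt=0):
    "rotation to do first (tool axes), then shift in mm in the new tool axes"
    o=ctrl.get_obs();q=o["eef_rot"];T=R.from_quat(np.r_[q[1:],q[0]])
    G=R.from_euler('zyx',[yaw,tilt,0])*R.from_euler('x',np.pi)
    rv=(T.inv()*G).as_rotvec(); t=G.inv().apply(np.array(xyz)-o["eef_pos"]*1000)
    print('rot',rv.round(3),'shift',t.round(1),'tcp',(o["eef_pos"]*1000).round(1),'t',round(o["time_s"],2),'f',o["wrist_force"].round(1),'open',round(o["opening"],2),'grip',round(o["grasp_force"],1))
E
python3 - <<'E'
from h import *
plan((528,-118,180),np.radians(5.4))
E
```

```text
rot [-0.001 -0.     0.175] shift [ 414.1 -398.5   29.4] tcp [ 153.2 -553.7  209.4] t 0.15 f [-0.   0.5  0.5] open 1.0 grip 0.0
```

Request:
jog_arm --series '[[[0,0,0,0,0,0.0875,60],[0,0,0,0,0,0.0875,60],[33,-32,0,0,0,0,60],[33,-32,0,0,0,0,60],[33,-32,0,0,0,0,60],[33,-32,0,0,0,0,60],[33,-32,0,0,0,0,60],[33,-32,0,0,0,0,60],[33,-32,0,0,0,0,60],[33,-32,0,0,0,0,60]]]'

```text
time_s: 1.15
eef_pos: [0.3927, -0.2727, 0.2101]
eef_rot: [0.0, 0.999, 0.047, 0.0]
wrist_force: [0.2, 0.5, -1.0]
opening: 0.701
grasp_force: 0.0
```

Request:
jog_arm --series '[[[33,-32,0,0,0,0,60],[33,-32,0,0,0,0,60],[33,-32,5,0,0,0,60],[33,-32,5,0,0,0,60],[18,-14,5,0,0,0,60],[0,0,5,0,0,0,60],[0,0,5,0,0,0,60],[0,0,5,0,0,0,60],[0,0,0,0,0,0,60],[0,0,0,0,0,0,60]]]'

```text
time_s: 2.15
eef_pos: [0.5273, -0.1197, 0.1801]
eef_rot: [0.0, 0.999, 0.047, -0.0]
wrist_force: [-0.1, -0.8, -0.2]
opening: 0.707
grasp_force: 0.0
```

```bash
python3 - <<'E'
from h import *
plan((528,-118,67),np.radians(5.4))
c=shot("wrist");cv2.imwrite('pics/w1.png',c["frame"]);W=world(c)
for k in('brown','green','purple','blue'):
    p=W[mask(c,k)]; z=.02 if k=='blue' else .114
    p=p[abs(p[:,2]-z)<.006]
    if len(p)>9: print(k,len(p),rect(p),np.round(np.median(p,0),3))
E
```

```text
rot [ 0.     0.    -0.001] shift [  0.9  -1.6 113.1] tcp [ 527.3 -119.7  180.1] t 2.15 f [-0.1 -0.8 -0.2] open 0.71 grip 0.0
brown 1874 (array([ 537.1, -115.9]), array([32. , 42.3]), 6.5) [ 0.538 -0.113  0.113]
green 3593 (array([ 533.2, -190.6]), array([49.5, 44.1]), 7.8) [ 0.535 -0.189  0.113]
purple 3694 (array([ 540.6, -265.7]), array([49.6, 45.1]), 6.7) [ 0.542 -0.263  0.113]
blue 14137 (array([ 538.6, -228.3]), array([127.5, 316.6]), 5.3) [ 0.58  -0.194  0.019]
```

View pics/w1.png

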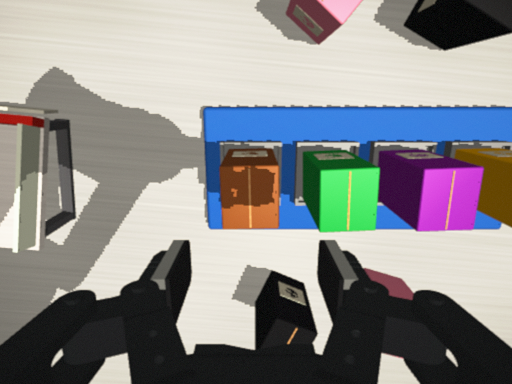

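The wrist view shows brown at (250,190), centred between the fingers, with green (340,190) and purple (435,190) beyond it. The wrist, scene and side views agree within about 2 mm. I descend to grasp.

Request:
jog_arm --series '[[[1,-2.5,13,0,0,0,60],[0,0,20,0,0,0,60],[0,0,20,0,0,0,60],[0,0,20,0,0,0,60],[0,0,20,0,0,0,60],[0,0,15,0,0,0,60],[0,0,5,0,0,0,60],[0,0,0,0,0,0,20],[0,0,0,0,0,0,20],[0,0,0,0,0,0,20]]]'

```text
time_s: 3.2
eef_pos: [0.529, -0.1165, 0.0678]
eef_rot: [0.0, 0.999, 0.047, 0.001]
wrist_force: [-0.1, -0.6, -2.2]
opening: 0.502
grasp_force: 60.8
```

Request:
jog_arm --series '[[[0,0,0,0,0,0,20],[0,0,0,0,0,0,20],[0,0,-5,0,0,0,20],[0,0,-10,0,0,0,20],[0,0,-20,0,0,0,20],[0,0,-30,0,0,0,20],[0,0,-30,0,0,0,20],[0,0,-30,0,0,0,20],[0,0,-20,0,0,0,20],[0,0,0,0,0,0,20]]]'

```text
time_s: 4.2
eef_pos: [0.5307, -0.1172, 0.2166]
eef_rot: [0.002, 0.999, 0.047, 0.004]
wrist_force: [0.4, 0.0, -1.5]
opening: 0.504
grasp_force: 61.2
```

```bash
python3 - <<'E'
from h import *
plan((530,117.5,212),0)
for n in("scene","side"):
    c=shot(n);W=world(c);cv2.imwrite(f'pics/{n}1.png',c["frame"]);m=mask(c,'brown');p=W[m];p=p[(p[:,2]>.1)&(p[:,2]<.29)&(p[:,0]>.45)&(p[:,0]<.6)];print(n,len(p),rect(p),p.min(0).round(3),p.max(0).round(3))
E
```

```text
rot [ 0.004 -0.007  0.095] shift [  -0.7 -234.7    4.6] tcp [ 530.7 -117.2  216.6] t 4.2 f [ 0.4  0.  -1.5] open 0.5 grip 61.2
scene 661 (array([ 531. , -116.7]), array([48.2, 45.1]), 6.5) [ 0.508 -0.14   0.176] [ 0.557 -0.092  0.288]
side 795 (array([ 536.8, -210.5]), array([ 50.8, 228.6]), 5.1) [ 0.502 -0.327  0.107] [ 0.556 -0.097  0.285]
```

```bash
python3 - <<'E'
from h import *
plan((530,118.5,212),0)
plan((527,118.5,130),0,.21)
E
```

```text
rot [ 0.    -0.001  0.095] shift [   1.5 -234.7    0.3] tcp [ 528.5 -116.2  212.3] t 4.3 f [-0.3  1.1 -2.1] open 0.5 grip 61.1
rot [ 0.01  -0.211  0.094] shift [  15.7 -234.7   80.8] tcp [ 528.5 -116.2  212.3] t 4.3 f [-0.3  1.1 -2.1] open 0.5 grip 61.1
```

Request:
jog_arm --series '[[[0,0,0,0,0,0.095,20],[0,-20,0,0,0,0,20],[0,-35,0,0,0,0,20],[0,-45,0,0,-0.07,0,20],[0,-45,0,0,-0.07,0,20],[0,-45,0,0,-0.07,0,20],[0,-30,0,0,0,0,20],[8,-15,20,0,0,0,20],[8,0,30,0,0,0,20],[0,0,20,0,0,0,20]]]'

```text
time_s: 5.3
eef_pos: [0.5277, 0.1195, 0.1363]
eef_rot: [0.0, 0.994, 0.001, -0.107]
wrist_force: [-0.3, -0.4, -1.9]
opening: 0.507
grasp_force: 61.3
```

Request:
jog_arm --series '[[[0,0,10,0,0,0,20],[0,0,0,0,0,0,20],[0,0,0,0,0,0,20],[0,0,0,0,0,0,20],[0,0,0,0,0,0,20],[0,0,0,0,0,0,20],[0,0,0,0,0,0,20],[0,0,0,0,0,0,20],[0,0,0,0,0,0,20],[0,0,0,0,0,0,20]]]'

```text
time_s: 6.3
eef_pos: [0.5275, 0.1188, 0.1305]
eef_rot: [-0.0, 0.994, -0.0, -0.105]
wrist_force: [-0.1, 0.4, -2.1]
opening: 0.499
grasp_force: 61.3
```

```bash
python3 - <<'E'
from h import *
plan((542.5,118.5,92),0,.21)
for n in("scene","side"):
    c=shot(n);cv2.imwrite(f'pics/{n}2.png',c["frame"])
a=[cv2.resize(cv2.imread('pics/scene2.png')[60:200,200:350],None,fx=2.6,fy=2.6,interpolation=2),cv2.resize(cv2.imread('pics/side2.png')[60:200,120:270],None,fx=2.6,fy=2.6,interpolation=2)]
cv2.imwrite('pics/c2.png',np.hstack(a))
E
```

```text
rot [-0.  0. -0.] shift [22.7  0.3 34.5] tcp [527.5 118.8 130.5] t 6.3 f [-0.1  0.4 -2.1] open 0.5 grip 61.3
```

View pics/c2.png

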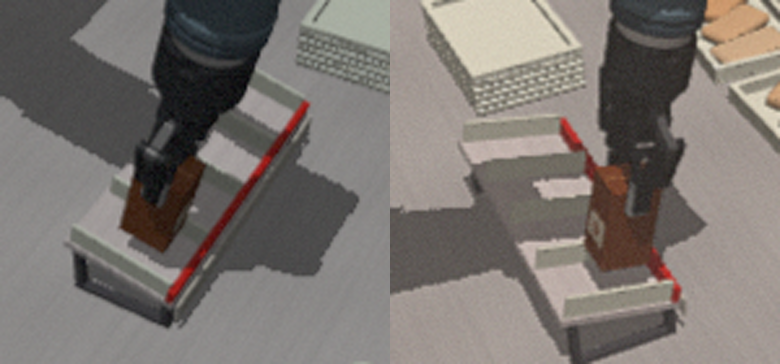

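The carton hangs over the right-end lane, tilted with the slope: scene crop (160,200), side crop (620,220). I lower it to near contact.

Request:
jog_arm --series '[[[0,0,10,0,0,0,20],[0,0,10,0,0,0,20],[0,0,8,0,0,0,20],[0,0,3,0,0,0,20],[0,0,1,0,0,0,20],[0,0,0,0,0,0,20],[0,0,0,0,0,0,20],[0,0,0,0,0,0,20],[0,0,0,0,0,0,20],[0,0,0,0,0,0,20]]]'

```text
time_s: 7.4
eef_pos: [0.521, 0.1188, 0.0994]
eef_rot: [-0.0, 0.995, -0.0, -0.105]
wrist_force: [0.1, -0.2, -2.5]
opening: 0.501
grasp_force: 61.3
```

Request:
jog_arm --series '[[[0,0,1,0,0,0,20],[0,0,1,0,0,0,20],[0,0,0,0,0,0,20],[0,0,0,0,0,0,20],[0,0,0,0,0,0,20],[0,0,0,0,0,0,20],[0,0,0,0,0,0,20],[0,0,0,0,0,0,20],[0,0,0,0,0,0,20],[0,0,0,0,0,0,20]]]'

```text
time_s: 8.4
eef_pos: [0.5204, 0.1188, 0.0973]
eef_rot: [-0.0, 0.994, -0.0, -0.105]
wrist_force: [-0.3, 0.7, -1.6]
opening: 0.503
grasp_force: 61.3
```

Request:
jog_arm --series '[[[0,0,0.5,0,0,0,20],[0,0,0.5,0,0,0,20],[0,0,0,0,0,0,20],[0,0,0,0,0,0,20],[0,0,0,0,0,0,20],[0,0,0,0,0,0,20],[0,0,0,0,0,0,20],[0,0,0,0,0,0,20],[0,0,0,0,0,0,20],[0,0,0,0,0,0,20]]]'

```text
time_s: 9.4
eef_pos: [0.5203, 0.1188, 0.0964]
eef_rot: [-0.0, 0.995, -0.0, -0.105]
wrist_force: [0.6, -0.0, 1.0]
opening: 0.503
grasp_force: 61.5
```

Request:
jog_arm --series '[[[4,0,0,0,0,0,20],[4,0,0,0,0,0,20],[4,0,0,0,0,0,20],[4,0,0,0,0,0,20],[2,0,0,0,0,0,20],[0,0,0,0,0,0,20],[0,0,0,0,0,0,20],[0,0,0,0,0,0,20],[0,0,0,0,0,0,20],[0,0,0,0,0,0,20]]]'

```text
time_s: 10.4
eef_pos: [0.5382, 0.1187, 0.0926]
eef_rot: [0.0, 0.995, -0.0, -0.104]
wrist_force: [2.1, -0.4, 0.2]
opening: 0.501
grasp_force: 61.7
```

Request:
jog_arm --series '[[[1,0,0,0,0,0,20],[1,0,0,0,0,0,20],[1,0,0,0,0,0,20],[1,0,0,0,0,0,20],[0,0,0,0,0,0,20],[0,0,0,0,0,0,20],[0,0,0,0,0,0,20],[0,0,0,0,0,0,20],[0,0,0,0,0,0,20],[0,0,0,0,0,0,20]]]'

```text
time_s: 11.4
eef_pos: [0.541, 0.1188, 0.092]
eef_rot: [0.0, 0.994, -0.0, -0.106]
wrist_force: [-2.6, -0.8, 6.7]
opening: 0.504
grasp_force: 62.3
```

Request:
jog_arm --series '[[[1,0,0,0,0,0,20],[0,0,0,0,0,0,20],[0,0,0,0,0,0,45],[0,0,0,0,0,0,50],[0,0,0,0,0,0,55],[0,0,0,0,0,0,60],[0,0,0,0,0,0,60],[0,0,0,0,0,0,60],[0,0,-3,0,0,0,60],[0,0,-8,0,0,0,60]]]'

```text
time_s: 12.4
eef_pos: [0.5444, 0.1188, 0.102]
eef_rot: [-0.0, 0.994, -0.0, -0.106]
wrist_force: [0.3, -0.3, -0.6]
opening: 0.698
grasp_force: 0.0
```

Request:
jog_arm --series '[[[0,0,-15,0,0,0,60],[0,0,-25,0,0,0,60],[0,0,-30,0,0,0,60],[0,0,-30,0,0.07,0,60],[0,20,0,0,0.07,0,60],[0,40,0,0,0.07,0,60],[0,40,0,0,0,0,60],[0,40,0,0,0,0,60],[0,20,0,0,0,0,60],[0,0,0,0,0,0,60]]]'

```text
time_s: 13.4
eef_pos: [0.5665, -0.0442, 0.2018]
eef_rot: [0.001, 1.0, -0.002, 0.001]
wrist_force: [1.2, -0.1, 0.1]
opening: 0.705
grasp_force: 0.0
```

```bash
python3 - <<'E'
from h import *
plan((533,-191,180),.11)
for n in("scene","side"):
    c=shot(n);cv2.imwrite(f'pics/{n}3.png',c["frame"])
    W=world(c)*1000;p=W[mask(c,'brown')];p=p[(p[:,1]>60)&(p[:,1]<170)&(abs(p[:,0]-530)<60)]
    q=p[p[:,2]>50+87*.978-.21*(p[:,0]-550)-3]; print(n,len(q),rect(q/1000),q.mean(0).round(1))
a=[cv2.resize(cv2.imread('pics/scene3.png')[60:200,200:350],None,fx=2.6,fy=2.6,interpolation=2),cv2.resize(cv2.imread('pics/side3.png')[60:200,120:270],None,fx=2.6,fy=2.6,interpolation=2)]
cv2.imwrite('pics/c3.png',np.hstack(a))
E
```

```text
rot [ 0.001 -0.002 -0.114] shift [-49.4 142.2  21.8] tcp [566.5 -44.2 201.8] t 13.4 f [ 1.2 -0.1  0.1] open 0.71 grip 0.0
scene 300 (array([550.3, 118.8]), array([43.6, 48.2]), 88.0) [550.2 117.5 138.3]
side 205 (array([548.2, 114.3]), array([44.5, 48.4]), 86.1) [546.4 112.3 139. ]
```

View pics/c3.png

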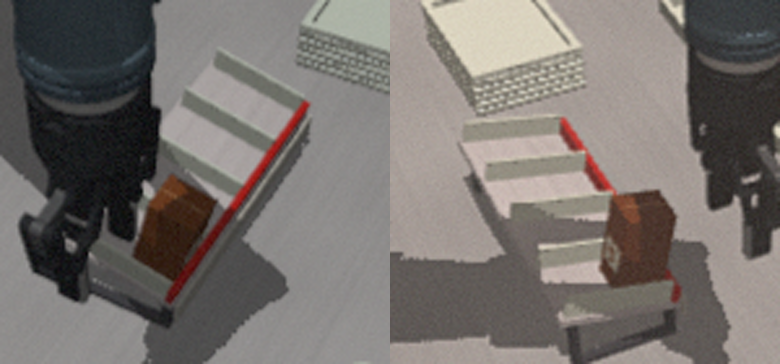

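Brown stands upright in the right-end lane. I check the gap between its foot and the cleat with the depth data before I continue.

```bash
cat >> h.py <<'E'
HS['redw']=((0,150,80),(6,255,255))
def seat(c,col,yl):
    W=world(c)*1000;s=W[...,0]*.978-W[...,2]*.2085;n=W[...,0]*.2085+W[...,2]*.978
    ok=(abs(W[...,1]-yl)<40)&(abs(W[...,0]-535)<70)
    m=mask(c,col)&ok
    n0=n[mask(c,'red')&ok] if (mask(c,'red')&ok).any() else np.array([0])
    S,N,Y=s[m],n[m],W[...,1][m]
    smax=np.percentile(S,97); f=S>smax-6
    k=np.polyfit(N[f],S[f],1); ky=np.polyfit(Y[f],S[f],1)
    print(col,'px',f.sum(),'face s med',np.median(S[f]).round(1),'lean err',k[0].round(3),'yaw',ky[0].round(3),'n range',N[f].min().round(0),N[f].max().round(0))
def cleat_s(c):
    W=world(c)*1000;s=W[...,0]*.978-W[...,2]*.2085
    m=mask(c,'redw')&(abs(W[...,0]-560)<25)&(W[...,1]>70)&(W[...,1]<395)
    print('red s pct',np.percentile(s[m],[2,10,25,50,75,90,98]).round(1),m.sum(),'z',np.percentile(W[...,2][m],[2,50,98]).round(1))
E
python3 - <<'E'
from h import *
c=shot('scene');seat(c,'brown',118);cleat_s(c)
import pickle;cleat_s(pickle.load(open('d0.pkl','rb'))['scene'])
E
```

```text
brown px 80 face s med 531.7 lean err -0.044 yaw 0.017 n range 162.0 252.0
red s pct [535.3 536.3 537.4 539.2 541.  541.3 541.6] 234 z [47.5 59.8 62.5]
red s pct [535.6 536.4 537.4 539.2 541.  541.4 541.7] 250 z [44.8 59.6 62.5]
```

```bash
cat >> h.py <<'E'
def seat(c,col,yl):
    W=world(c)*1000;s=W[...,0]*.978-W[...,2]*.2085;n=W[...,0]*.2085+W[...,2]*.978
    m=(abs(W[...,1]-yl)<17)&(s>515)&(s<545)
    n0=W[...,2].min()*0+.2085*534+.978*50
    h=n-n0
    for a in(20,35,50,65):
        k=m&(h>a)&(h<a+15); print(col,'h',a,'px',k.sum(),'s',np.percentile(s[k],[25,50,75]).round(1),'yawslope',np.polyfit(W[...,1][k],s[k],1)[0].round(3) if k.sum()>9 else '')
E
python3 - <<'E'
from h import *
c=shot('scene');seat(c,'brown',118)
E
```

```text
brown h 20 px 10 s [533.7 533.8 534. ] yawslope 0.01
brown h 35 px 11 s [533.8 533.8 533.9] yawslope -0.005
brown h 50 px 12 s [533.3 533.4 533.7] yawslope 0.058
brown h 65 px 11 s [533.4 533.5 533.6] yawslope -0.01
```

```bash
python3 - <<'E'
from h import *
plan((472,119,174),0,.21)
E
```

```text
rot [-0.    -0.211  0.001] shift [ -86.4 -159.3   45.7] tcp [566.1 -40.3 200.7] t 13.6 f [-0.2  0.7 -0.5] open 0.7 grip 0.0
```

Request:
jog_arm --series '[[[-40,0,0,0,0,0,0],[-14,0,0,0,-0.07,0,0],[0,-20,0,0,-0.07,0,0],[0,-40,0,0,-0.07,0,0],[0,-40,0,0,0,0,0],[0,-40,0,0,0,0,0],[0,-19,20,0,0,0,0],[0,0,15,0,0,0,0],[0,0,0,0,0,0,0],[0,0,0,0,0,0,0]]]'

```text
time_s: 14.6
eef_pos: [0.5044, 0.1175, 0.1658]
eef_rot: [0.0, 0.994, -0.0, -0.105]
wrist_force: [0.3, -0.6, -0.7]
opening: 0.001
grasp_force: 0.0
```

```bash
python3 - <<'E'
from h import *
plan((488.6,119,95.4),0,.21)
E
```

```text
rot [ 0.     0.001 -0.   ] shift [-0.7 -1.5 72.1] tcp [504.4 117.5 165.8] t 14.6 f [ 0.3 -0.6 -0.7] open 0.0 grip 0.0
```

Request:
jog_arm --series '[[[0,-1.5,20,0,0,0,0],[0,0,25,0,0,0,0],[0,0,20,0,0,0,0],[0,0,7,0,0,0,0],[0,0,0,0,0,0,0],[5,0,0,0,0,0,0],[5,0,0,0,0,0,0],[2,0,0,0,0,0,0],[1,0,0,0,0,0,0],[0,0,0,0,0,0,0]]]'

```text
time_s: 15.6
eef_pos: [0.5025, 0.1193, 0.0929]
eef_rot: [0.0, 0.995, -0.0, -0.105]
wrist_force: [-0.1, -0.0, 0.1]
opening: 0.001
grasp_force: 0.0
```

Request:
jog_arm --series '[[[1,0,0,0,0,0,0],[1,0,0,0,0,0,0],[0,0,0,0,0,0,0],[0,0,0,0,0,0,0],[0,0,0,0,0,0,0],[0,0,0,0,0,0,0],[0,0,0,0,0,0,0],[0,0,0,0,0,0,0],[0,0,0,0,0,0,0],[0,0,0,0,0,0,0]]]'

```text
time_s: 16.6
eef_pos: [0.5042, 0.1193, 0.0923]
eef_rot: [-0.0, 0.994, -0.0, -0.105]
wrist_force: [0.0, -0.1, -0.9]
opening: 0.001
grasp_force: 0.2
```

```bash
python3 - <<'E'
from h import *
plan((488.6,119,95.4),0,.21)
c=shot('scene');seat(c,'brown',118)
E
```

```text
rot [-0.  0. -0.] shift [-15.9   0.3   0.2] tcp [504.2 119.3  92.3] t 16.6 f [ 0.  -0.1 -0.9] open 0.0 grip 0.2
brown h 20 px 8 s [533.9 534.  534.1] yawslope 
brown h 35 px 12 s [533.9 534.2 534.2] yawslope 0.003
brown h 50 px 11 s [533.5 533.6 533.7] yawslope 0.151
brown h 65 px 11 s [533.7 533.8 533.9] yawslope -0.005
```

Request:
jog_arm --series '[[[1,0,0,0,0,0,0],[0,0,0,0,0,0,0],[1,0,0,0,0,0,0],[0,0,0,0,0,0,0],[0,0,0,0,0,0,0],[0,0,0,0,0,0,0],[0,0,0,0,0,0,0],[0,0,0,0,0,0,0],[0,0,0,0,0,0,0],[0,0,0,0,0,0,0]]]'

```text
time_s: 17.65
eef_pos: [0.5057, 0.1193, 0.0922]
eef_rot: [0.0, 0.994, -0.0, -0.105]
wrist_force: [-4.1, 1.2, 4.5]
opening: 0.003
grasp_force: 2.7
```

```bash
python3 - <<'E'
from h import *
plan((488.6,119,95.4),0,.21)
c=shot('scene');seat(c,'brown',118)
E
```

```text
rot [ 0.     0.001 -0.   ] shift [-17.4   0.3   0.4] tcp [505.7 119.3  92.2] t 17.65 f [-4.1  1.2  4.5] open 0.0 grip 2.7
brown h 20 px 9 s [534.4 534.5 534.6] yawslope 
brown h 35 px 9 s [534.7 534.9 534.9] yawslope 
brown h 50 px 10 s [534.9 535.  535.3] yawslope 0.083
brown h 65 px 10 s [535.3 535.4 535.4] yawslope 0.0
```

Brown is against the cleat: it starts to lean under a 4 N push while its foot stays put. Next is green.

Request:
jog_arm --series '[[[-10,0,0,0,0,0,0],[0,0,-20,0,0,0,0],[0,0,-40,0,0,0,0],[0,0,-40,0,0.07,0,60],[0,20,0,0,0.07,0,60],[0,45,0,0,0.07,0,60],[0,49,0,0,0,0.06,60],[0,49,0,0,0,0.0,60],[0,49,0,0,0,0,60],[0,45,0,0,0,0,60]]]'

```text
time_s: 18.7
eef_pos: [0.508, -0.1396, 0.192]
eef_rot: [0.0, 1.0, -0.03, 0.001]
wrist_force: [-0.0, 1.2, 0.3]
opening: 0.704
grasp_force: 0.0
```

```bash
python3 - <<'E'
from h import *
plan((533.2,-191,67),.125)
E
```

```text
rot [ 0.001 -0.001 -0.186] shift [ 18.5  54.2 125. ] tcp [ 508.  -139.6  192. ] t 18.7 f [-0.   1.2  0.3] open 0.7 grip 0.0
```

Request:
jog_arm --series '[[[0,0,0,0,0,-0.093,60],[0,0,0,0,0,-0.093,60],[6,18,0,0,0,0,60],[6,25,0,0,0,0,60],[6,10,20,0,0,0,60],[0,1,25,0,0,0,60],[0,0,10,0,0,0,60],[0,0,0,0,0,0,60],[0,0,0,0,0,0,60],[0,0,0,0,0,0,60]]]'

```text
time_s: 19.7
eef_pos: [0.534, -0.189, 0.1382]
eef_rot: [0.001, 0.998, 0.063, 0.001]
wrist_force: [-0.5, 0.3, -0.5]
opening: 0.698
grasp_force: 0.0
```

```bash
python3 - <<'E'
from h import *
plan((533.2,-191,67),.125)
E
```

```text
rot [ 0.002 -0.002  0.001] shift [-1.1  1.9 71.2] tcp [ 534.  -189.   138.2] t 19.7 f [-0.5  0.3 -0.5] open 0.7 grip 0.0
```

Request:
jog_arm --series '[[[-1,1.5,15,0,0,0,60],[0,0,20,0,0,0,60],[0,0,20,0,0,0,60],[0,0,13,0,0,0,60],[0,0,3,0,0,0,60],[0,0,0,0,0,0,60],[0,0,0,0,0,0,20],[0,0,0,0,0,0,20],[0,0,0,0,0,0,20],[0,0,0,0,0,0,20]]]'

```text
time_s: 20.7
eef_pos: [0.5333, -0.1909, 0.0669]
eef_rot: [0.001, 0.998, 0.063, 0.001]
wrist_force: [-0.6, 0.8, 5.8]
opening: 0.503
grasp_force: 61.8
```

Request:
jog_arm --series '[[[0,0,-5,0,0,0,20],[0,0,-10,0,0,0,20],[0,0,-25,0,0,0,20],[0,0,-35,0,0,0,20],[0,0,-40,0,0,0,20],[0,0,-35,0,0,0.04,20],[0,-10,-5,0,0,0.085,20],[0,-25,0,0,0,0,20],[0,-40,0,0,0,0,20],[0,-45,0,0,0,0,20]]]'

```text
time_s: 21.7
eef_pos: [0.5311, -0.07, 0.2212]
eef_rot: [0.0, 1.0, -0.001, 0.0]
wrist_force: [1.3, 0.2, -1.5]
opening: 0.505
grasp_force: 61.4
```

```bash
python3 - <<'E'
from h import *
plan((530,193.5,215),0)
E
```

```text
rot [ 0.    -0.    -0.001] shift [  -1.1 -263.5    6.2] tcp [531.1 -70.  221.2] t 21.7 f [ 1.3  0.2 -1.5] open 0.5 grip 61.4
```

Request:
jog_arm --series '[[[0,-46,0,0,0,0,20],[0,-48,0,0,0,0,20],[0,-48,0,0,0,0,20],[0,-48,0,0,-0.07,0,20],[0,-40,0,0,-0.07,0,20],[0,-25,0,0,-0.07,0,20],[0,-8.5,0,0,0,0,20],[5,0,15,0,0,0,20],[10,0,30,0,0,0,20],[0,0,20,0,0,0,20]]]'

```text
time_s: 22.7
eef_pos: [0.5318, 0.1913, 0.1515]
eef_rot: [0.0, 0.994, -0.0, -0.105]
wrist_force: [-0.5, -0.1, -1.5]
opening: 0.503
grasp_force: 61.5
```

Request:
jog_arm --series '[[[0,0,15,0,0,0,20],[0,0,5,0,0,0,20],[0,0,0,0,0,0,20],[0,0,0,0,0,0,20],[0,0,0,0,0,0,20],[0,0,0,0,0,0,20],[0,0,0,0,0,0,20],[0,0,0,0,0,0,20],[0,0,0,0,0,0,20],[0,0,0,0,0,0,20]]]'

```text
time_s: 23.7
eef_pos: [0.5282, 0.1931, 0.1345]
eef_rot: [0.0, 0.994, 0.0, -0.105]
wrist_force: [0.4, 0.1, -2.2]
opening: 0.502
grasp_force: 61.5
```

```bash
python3 - <<'E'
from h import *
plan((520.3,193.7,96.6),0,.21)
E
```

```text
rot [0.    0.    0.001] shift [ 0.1 -0.6 38.7] tcp [528.2 193.1 134.5] t 23.7 f [ 0.4  0.1 -2.2] open 0.5 grip 61.5
```

Request:
jog_arm --series '[[[0,-0.5,12,0,0,0,20],[0,0,14,0,0,0,20],[0,0,8,0,0,0,20],[0,0,3,0,0,0,20],[0,0,1,0,0,0,20],[0,0,0.5,0,0,0,20],[0,0,0,0,0,0,20],[0,0,0,0,0,0,20],[0,0,0,0,0,0,20],[0,0,0,0,0,0,20]]]'

```text
time_s: 24.7
eef_pos: [0.5203, 0.1936, 0.097]
eef_rot: [0.0, 0.995, 0.0, -0.105]
wrist_force: [-0.1, 0.1, -2.7]
opening: 0.507
grasp_force: 61.4
```

Request:
jog_arm --series '[[[4,0,0,0,0,0,20],[5,0,0,0,0,0,20],[5,0,0,0,0,0,20],[4,0,0,0,0,0,20],[1,0,0,0,0,0,20],[0,0,0,0,0,0,20],[0,0,0,0,0,0,20],[0,0,0,0,0,0,20],[0,0,0,0,0,0,20],[0,0,0,0,0,0,20]]]'

```text
time_s: 25.7
eef_pos: [0.5387, 0.1936, 0.0929]
eef_rot: [0.0, 0.994, 0.0, -0.105]
wrist_force: [-0.6, -0.1, -2.0]
opening: 0.5
grasp_force: 61.4
```

```bash
python3 - <<'E'
from h import *
plan((541.5,193.7,92),0,.21)
c=shot('scene');seat(c,'green',193)
E
```

```text
rot [ 0.    -0.     0.001] shift [ 2.9 -0.1  0.3] tcp [538.7 193.6  92.9] t 25.7 f [-0.6 -0.1 -2. ] open 0.5 grip 61.4
green h 20 px 9 s [531.  531.2 531.5] yawslope 
green h 35 px 10 s [531.2 531.4 531.5] yawslope -0.008
green h 50 px 9 s [530.9 530.9 531.1] yawslope 
green h 65 px 13 s [530.7 531.  531.1] yawslope 0.08
```

Request:
jog_arm --series '[[[1,0,0.5,0,0,0,20],[1,0,0.5,0,0,0,20],[1,0,0,0,0,0,20],[1,0,0,0,0,0,20],[0,0,0,0,0,0,20],[0,0,0,0,0,0,20],[0,0,0,0,0,0,20],[0,0,0,0,0,0,20],[0,0,0,0,0,0,20],[0,0,0,0,0,0,20]]]'

```text
time_s: 26.75
eef_pos: [0.5416, 0.1938, 0.0922]
eef_rot: [0.0, 0.994, 0.0, -0.106]
wrist_force: [-5.4, 0.1, 9.2]
opening: 0.505
grasp_force: 62.6
```

```bash
python3 - <<'E'
from h import *
plan((541.5,193.7,92),0,.21)
c=shot('scene');seat(c,'green',193)
E
```

```text
rot [0.    0.002 0.001] shift [-0.1  0.1  0.3] tcp [541.6 193.8  92.2] t 26.75 f [-5.4  0.1  9.2] open 0.5 grip 62.6
green h 20 px 5 s [533.6 533.7 534.1] yawslope 
green h 35 px 11 s [533.9 534.  534.2] yawslope 0.048
green h 50 px 12 s [533.7 533.8 533.9] yawslope 0.081
green h 65 px 9 s [533.7 534.  534.1] yawslope
```

Request:
jog_arm --series '[[[0.5,0,0,0,0,0,20],[0,0,0,0,0,0,20],[0,0,0,0,0,0,45],[0,0,0,0,0,0,50],[0,0,0,0,0,0,56],[0,0,0,0,0,0,60],[0,0,0,0,0,0,60],[0,0,0,0,0,0,60],[0,0,-5,0,0,0,60],[0,0,-15,0,0,0,60]]]'

```text
time_s: 27.8
eef_pos: [0.5459, 0.1934, 0.1098]
eef_rot: [0.0, 0.994, 0.0, -0.106]
wrist_force: [-0.5, -0.4, 0.4]
opening: 0.703
grasp_force: 0.0
```

Request:
jog_arm --series '[[[0,0,-30,0,0,0,60],[0,0,-40,0,0,0,60],[0,0,-20,0,0.07,0,60],[0,20,0,0,0.07,0,60],[0,45,0,0,0.07,0,60],[0,49,0,0,0,0,60],[0,49,0,0,0,0,60],[0,49,0,0,0,0,60],[0,49,0,0,0,-0.055,60],[0,49,0,0,0,-0.055,60]]]'

```text
time_s: 28.8
eef_pos: [0.569, -0.1185, 0.2005]
eef_rot: [0.0, 0.998, 0.056, 0.001]
wrist_force: [0.1, -0.1, -0.2]
opening: 0.702
grasp_force: 0.0
```

```bash
python3 - <<'E'
from h import *
plan((540.2,-266,67),.115)
c=shot('scene');seat(c,'green',193);seat(c,'brown',118)
E
```

```text
rot [ 0.001 -0.002 -0.002] shift [-45.6 143.3 133.5] tcp [ 569.  -118.5  200.5] t 28.8 f [ 0.1 -0.1 -0.2] open 0.7 grip 0.0
green h 20 px 9 s [533.7 533.8 533.9] yawslope 
green h 35 px 13 s [533.4 533.6 533.7] yawslope 0.046
green h 50 px 12 s [533.2 533.3 533.4] yawslope 0.167
green h 65 px 10 s [533.2 533.3 533.4] yawslope 0.207
brown h 20 px 9 s [533.3 533.5 533.6] yawslope 
brown h 35 px 12 s [533.3 533.5 533.6] yawslope 0.13
brown h 50 px 13 s [533.  533.2 533.4] yawslope 0.004
brown h 65 px 13 s [533.1 533.1 533.2] yawslope -0.0
```

Request:
jog_arm --series '[[[-15,40,0,0,0,0,60],[-15,45,0,0,0,0,60],[-15,40,0,0,0,0,60],[-1,18,10,0,0,0,60],[0,0,25,0,0,0,60],[0,0,25,0,0,0,60],[0,0,5,0,0,0,60],[0,0,0,0,0,0,60],[0,0,0,0,0,0,60],[0,0,0,0,0,0,60]]]'

```text
time_s: 29.85
eef_pos: [0.5401, -0.2638, 0.1353]
eef_rot: [0.001, 0.998, 0.056, 0.001]
wrist_force: [0.2, -0.3, -1.2]
opening: 0.703
grasp_force: 0.0
```

```bash
python3 - <<'E'
from h import *
plan((540.2,-266,67),.115)
E
```

```text
rot [ 0.002 -0.002 -0.004] shift [-0.1  2.2 68.3] tcp [ 540.1 -263.8  135.3] t 29.85 f [ 0.2 -0.3 -1.2] open 0.7 grip 0.0
```

Request:
jog_arm --series '[[[0,2,15,0,0,0,60],[0,0,20,0,0,0,60],[0,0,20,0,0,0,60],[0,0,10,0,0,0,60],[0,0,3,0,0,0,60],[0,0,0,0,0,0,60],[0,0,0,0,0,0,20],[0,0,0,0,0,0,20],[0,0,0,0,0,0,20],[0,0,0,0,0,0,20]]]'

```text
time_s: 30.85
eef_pos: [0.54, -0.2661, 0.0668]
eef_rot: [0.001, 0.998, 0.055, 0.001]
wrist_force: [-0.2, 0.5, 6.0]
opening: 0.503
grasp_force: 61.9
```

Request:
jog_arm --series '[[[0,0,-5,0,0,0,20],[0,0,-10,0,0,0,20],[0,0,-25,0,0,0,20],[0,0,-35,0,0,0,20],[0,0,-40,0,0,0,20],[0,0,-35,0,0,0.04,20],[0,-10,-5,0,0,0.075,20],[0,-25,0,0,0,0,20],[0,-40,0,0,0,0,20],[0,-45,0,0,0,0,20]]]'

```text
time_s: 31.85
eef_pos: [0.5385, -0.1451, 0.2209]
eef_rot: [0.0, 1.0, -0.003, -0.0]
wrist_force: [0.5, 0.8, -1.2]
opening: 0.505
grasp_force: 61.4
```

```bash
python3 - <<'E'
from h import *
plan((530,268.5,215),0)
E
```

```text
rot [ 0.     0.    -0.006] shift [  -8.5 -413.6    5.9] tcp [ 538.5 -145.1  220.9] t 31.85 f [ 0.5  0.8 -1.2] open 0.5 grip 61.4
```

Request:
jog_arm --series '[[[-2,-46,0,0,0,-0.006,20],[-2,-48,0,0,0,0,20],[-2,-48,0,0,0,0,20],[-2,-48,0,0,0,0,20],[0,-48,0,0,0,0,20],[0,-48,0,0,0,0,20],[0,-48,0,0,-0.07,0,20],[0,-45,0,0,-0.07,0,20],[0,-25,0,0,-0.07,0,20],[0,-9.5,0,0,0,0,20]]]'

```text
time_s: 32.85
eef_pos: [0.5304, 0.2702, 0.2194]
eef_rot: [0.0, 0.994, 0.002, -0.106]
wrist_force: [-0.2, -0.5, -2.6]
opening: 0.504
grasp_force: 61.4
```

```bash
python3 - <<'E'
from h import *
plan((520.3,268.7,96.4),0,.21)
E
```

```text
rot [0.001 0.003 0.004] shift [ 15.7   1.5 122.4] tcp [530.4 270.2 219.4] t 32.85 f [-0.2 -0.5 -2.6] open 0.5 grip 61.4
```

Request:
jog_arm --series '[[[5,0,15,0,0,0.004,20],[10,0,30,0,0,0,20],[0,0,30,0,0,0,20],[0,0,20,0,0,0,20],[0,0,10,0,0,0,20],[0,0,5,0,0,0,20],[0,0,0,0,0,0,20],[0,0,0,0,0,0,20],[0,0,0,0,0,0,20],[0,0,0,0,0,0,20]]]'

```text
time_s: 33.85
eef_pos: [0.5229, 0.268, 0.1108]
eef_rot: [0.0, 0.995, -0.001, -0.104]
wrist_force: [-0.2, -0.4, -1.4]
opening: 0.502
grasp_force: 61.4
```

```bash
python3 - <<'E'
from h import *
plan((520.3,268.7,96.4),0,.21)
E
```

```text
rot [ 0.    -0.002 -0.002] shift [ 0.4 -0.7 14.6] tcp [522.9 268.  110.8] t 33.85 f [-0.2 -0.4 -1.4] open 0.5 grip 61.4
```

Request:
jog_arm --series '[[[0,-0.7,8,0,0,-0.002,20],[0,0,4,0,0,0,20],[0,0,2,0,0,0,20],[4,0,0.4,0,0,0,20],[5,0,0,0,0,0,20],[4,0,0,0,0,0,20],[3,0,0,0,0,0,20],[0,0,0,0,0,0,20],[0,0,0,0,0,0,20],[0,0,0,0,0,0,20]]]'

```text
time_s: 34.85
eef_pos: [0.5357, 0.269, 0.0932]
eef_rot: [-0.0, 0.995, -0.0, -0.104]
wrist_force: [1.2, 0.8, 4.8]
opening: 0.502
grasp_force: 62.4
```

```bash
python3 - <<'E'
from h import *
plan((541.5,268.7,92),0,.21)
c=shot('scene');seat(c,'purple',268)
E
```

```text
rot [-0.    -0.002 -0.   ] shift [ 5.9  0.3 -0. ] tcp [535.7 269.   93.2] t 34.85 f [1.2 0.8 4.8] open 0.5 grip 62.4
purple h 20 px 8 s [529.  529.2 529.3] yawslope 
purple h 35 px 11 s [528.7 529.1 529.3] yawslope 0.009
purple h 50 px 10 s [528.4 528.8 528.9] yawslope 0.169
purple h 65 px 11 s [523.4 528.5 528.9] yawslope 0.254
```

Request:
jog_arm --series '[[[2,0,0,0,0,0,20],[1,0,0,0,0,0,20],[1,0,0,0,0,0,20],[1,0,0,0,0,0,20],[0.5,0,0,0,0,0,20],[0,0,0,0,0,0,20],[0,0,0,0,0,0,20],[0,0,0,0,0,0,20],[0,0,0,0,0,0,20],[0,0,0,0,0,0,20]]]'

```text
time_s: 35.9
eef_pos: [0.5401, 0.269, 0.0923]
eef_rot: [-0.0, 0.994, 0.0, -0.105]
wrist_force: [-2.1, 0.7, 8.3]
opening: 0.502
grasp_force: 62.7
```

```bash
python3 - <<'E'
from h import *
plan((541.5,268.7,92),0,.21)
c=shot('scene');seat(c,'purple',268)
E
```

```text
rot [-0.  0.  0.] shift [ 1.4  0.3 -0. ] tcp [540.1 269.   92.3] t 35.9 f [-2.1  0.7  8.3] open 0.5 grip 62.7
purple h 20 px 6 s [533.6 533.7 533.9] yawslope 
purple h 35 px 9 s [533.6 533.8 534. ] yawslope 
purple h 50 px 9 s [533.1 533.2 533.4] yawslope 
purple h 65 px 12 s [533.  533.1 533.5] yawslope 0.032
```

Purple is at the cleat (533.7, the same as the others). I push it another 0.7 mm, release and go for yellow.

Request:
jog_arm --series '[[[0.7,0,0,0,0,0,20],[0,0,0,0,0,0,20],[0,0,0,0,0,0,45],[0,0,0,0,0,0,50],[0,0,0,0,0,0,56],[0,0,0,0,0,0,60],[0,0,0,0,0,0,60],[0,0,0,0,0,0,60],[0,0,-5,0,0,0,60],[0,0,-15,0,0,0,60]]]'

```text
time_s: 36.95
eef_pos: [0.5439, 0.2683, 0.1099]
eef_rot: [0.001, 0.994, -0.0, -0.106]
wrist_force: [1.0, 0.1, -0.3]
opening: 0.7
grasp_force: 0.0
```

Request:
jog_arm --series '[[[0,0,-30,0,0,0,60],[0,0,-40,0,0,0,60],[0,0,-20,0,0.07,0,60],[0,20,0,0,0.07,0,60],[0,45,0,0,0.07,0,60],[0,49,0,0,0,0,60],[0,49,0,0,0,0,60],[0,49,0,0,0,0,60],[0,49,0,0,0,0,60],[0,49,0,0,0,0,60]]]'

```text
time_s: 37.95
eef_pos: [0.5641, -0.0435, 0.2008]
eef_rot: [0.001, 1.0, -0.0, 0.001]
wrist_force: [0.3, -0.6, -0.1]
opening: 0.705
grasp_force: 0.0
```

```bash
python3 - <<'E'
from h import *
plan((549.3,-341.3,67),.115)
c=shot('scene');seat(c,'purple',268)
p=world(c)[mask(c,'yellow')];p=p[abs(p[:,2]-.114)<.006];print(rect(p))
E
```

```text
rot [ 0.001 -0.002 -0.115] shift [-48.9 294.2 133.8] tcp [564.1 -43.5 200.8] t 37.95 f [ 0.3 -0.6 -0.1] open 0.71 grip 0.0
purple h 20 px 5 s [533.6 533.7 533.8] yawslope 
purple h 35 px 11 s [533.4 533.7 533.9] yawslope 0.023
purple h 50 px 14 s [532.2 533.2 533.2] yawslope 0.206
purple h 65 px 14 s [531.7 533.2 533.3] yawslope 0.31
(array([ 549.4, -339.6]), array([48.4, 43.2]), 7.2)
```

Request:
jog_arm --series '[[[0,0,0,0,0,-0.058,60],[0,0,0,0,0,-0.057,60],[-8,40,0,0,0,0,60],[-8,48,0,0,0,0,60],[-8,48,0,0,0,0,60],[-8,48,0,0,0,0,60],[-8,48,0,0,0,0,60],[-9,42,0,0,0,0,60],[0,19.5,25,0,0,0,60],[0,0,30,0,0,0,60]]]'

```text
time_s: 39.0
eef_pos: [0.5499, -0.3435, 0.1466]
eef_rot: [0.003, 0.998, 0.055, 0.002]
wrist_force: [0.2, 0.2, -0.9]
opening: 0.7
grasp_force: 0.0
```

```bash
python3 - <<'E'
from h import *
plan((549.3,-341,67),.115)
E
```

```text
rot [ 0.006 -0.004 -0.004] shift [-0.3 -2.6 79.6] tcp [ 549.9 -343.5  146.6] t 39.0 f [ 0.2  0.2 -0.9] open 0.7 grip 0.0
```

Request:
jog_arm --series '[[[0,-0.5,15,0,0,0,60],[0,0,22,0,0,0,60],[0,0,22,0,0,0,60],[0,0,12,0,0,0,60],[0,0,4,0,0,0,60],[0,0,0,0,0,0,60],[0,0,0,0,0,0,20],[0,0,0,0,0,0,20],[0,0,0,0,0,0,20],[0,0,0,0,0,0,20]]]'

```text
time_s: 40.0
eef_pos: [0.5498, -0.3391, 0.0708]
eef_rot: [0.001, 0.998, 0.057, 0.001]
wrist_force: [1.4, 0.1, 6.3]
opening: 0.503
grasp_force: 61.9
```

Request:
jog_arm --series '[[[0,0,-5,0,0,0,20],[0,0,-10,0,0,0,20],[0,0,-25,0,0,0,20],[0,0,-35,0,0,0,20],[0,0,-40,0,0,0,20],[0,0,-35,0,0,0.04,20],[0,-10,-5,0,0,0.075,20],[0,-25,0,0,0,0,20],[0,-40,0,0,0,0,20],[0,-45,0,0,0,0,20]]]'

```text
time_s: 41.0
eef_pos: [0.5473, -0.2175, 0.224]
eef_rot: [0.0, 1.0, -0.001, -0.0]
wrist_force: [1.2, -0.3, -1.7]
opening: 0.502
grasp_force: 61.2
```

```bash
python3 - <<'E'
from h import *
plan((530,343.5,215),0)
E
```

```text
rot [ 0.     0.    -0.002] shift [ -17.3 -561.     9. ] tcp [ 547.3 -217.5  224. ] t 41.0 f [ 1.2 -0.3 -1.7] open 0.5 grip 61.2
```

Request:
jog_arm --series '[[[-4,-46,0,0,0,0,20],[-4,-48,0,0,0,0,20],[-4,-48,0,0,0,0,20],[-4,-48,0,0,0,0,20],[0,-48,0,0,0,0,20],[0,-48,0,0,0,0,20],[0,-48,0,0,0,0,20],[0,-48,0,0,0,0,20],[0,-48,0,0,0,0,20],[0,-48,0,0,0,0,20]]]'

```text
time_s: 42.0
eef_pos: [0.5313, 0.2619, 0.2241]
eef_rot: [0.0, 1.0, -0.0, -0.0]
wrist_force: [1.0, -0.5, -2.4]
opening: 0.504
grasp_force: 61.2
```

```bash
python3 - <<'E'
from h import *
plan((530,343.5,215),0)
E
```

```text
rot [ 0.001  0.    -0.   ] shift [ -1.3 -81.6   9.1] tcp [531.3 261.9 224.1] t 42.0 f [ 1.  -0.5 -2.4] open 0.5 grip 61.2
```

Request:
jog_arm --series '[[[0,-40,0,0,-0.07,0,20],[0,-28,0,0,-0.07,0,20],[0,-12,0,0,-0.07,0,20],[5,0,15,0,0,0,20],[10,0,30,0,0,0,20],[0,0,30,0,0,0,20],[0,0,15,0,0,0,20],[0,0,5,0,0,0,20],[0,0,0,0,0,0,20],[0,0,0,0,0,0,20]]]'

```text
time_s: 43.0
eef_pos: [0.5281, 0.3401, 0.1294]
eef_rot: [-0.0, 0.995, -0.0, -0.103]
wrist_force: [-0.3, 0.6, -1.7]
opening: 0.503
grasp_force: 61.3
```

```bash
python3 - <<'E'
from h import *
plan((521.1,343.7,100.3),0,.21)
E
```

```text
rot [-0.001 -0.003 -0.   ] shift [-0.7 -3.6 29.9] tcp [528.1 340.1 129.4] t 43.0 f [-0.3  0.6 -1.7] open 0.5 grip 61.3
```

Request:
jog_arm --series '[[[0,-2.5,12,0,0,0,20],[0,0,8,0,0,0,20],[0,0,5,0,0,0,20],[0,0,0,0,0,0,20],[0,0,0,0,0,0,20],[0,0,0,0,0,0,20],[0,0,0,0,0,0,20],[0,0,0,0,0,0,20],[0,0,0,0,0,0,20],[0,0,0,0,0,0,20]]]'

```text
time_s: 44.0
eef_pos: [0.5218, 0.3424, 0.1033]
eef_rot: [0.0, 0.995, -0.0, -0.105]
wrist_force: [0.7, -0.1, -3.0]
opening: 0.499
grasp_force: 61.4
```

```bash
python3 - <<'E'
from h import *
plan((521.1,343.7,100.3),0,.21)
E
```

```text
rot [ 0. -0. -0.] shift [-0.  -1.3  3.1] tcp [521.8 342.4 103.3] t 44.0 f [ 0.7 -0.1 -3. ] open 0.5 grip 61.4
```

Request:
jog_arm --series '[[[0,-1.3,2,0,0,0,20],[0,0,0.8,0,0,0,20],[4,0,0,0,0,0,20],[5,0,0,0,0,0,20],[4,0,0,0,0,0,20],[2,0,0,0,0,0,20],[0,0,0,0,0,0,20],[0,0,0,0,0,0,20],[0,0,0,0,0,0,20],[0,0,0,0,0,0,20]]]'

```text
time_s: 45.0
eef_pos: [0.5356, 0.3437, 0.0973]
eef_rot: [0.0, 0.994, -0.0, -0.105]
wrist_force: [0.7, -0.5, -2.0]
opening: 0.505
grasp_force: 61.4
```

```bash
python3 - <<'E'
from h import *
plan((542.3,343.7,95.8),0,.21)
c=shot('scene');seat(c,'yellow',343)
E
```

```text
rot [ 0.  0. -0.] shift [ 6.8 -0.   0.1] tcp [535.6 343.7  97.3] t 45.0 f [ 0.7 -0.5 -2. ] open 0.5 grip 61.4
yellow h 20 px 3 s [527.  527.  527.1] yawslope 
yellow h 35 px 7 s [526.7 526.8 527. ] yawslope 
yellow h 50 px 11 s [526.1 526.4 526.5] yawslope 0.051
yellow h 65 px 9 s [526.2 526.4 526.5] yawslope
```

Request:
jog_arm --series '[[[2,0,0.5,0,0,0,20],[2,0,0.5,0,0,0,20],[1,0,0.3,0,0,0,20],[1,0,0,0,0,0,20],[1,0,0,0,0,0,20],[0.5,0,0,0,0,0,20],[0,0,0,0,0,0,20],[0,0,0,0,0,0,20],[0,0,0,0,0,0,20],[0,0,0,0,0,0,20]]]'

```text
time_s: 46.05
eef_pos: [0.5427, 0.3439, 0.0957]
eef_rot: [0.0, 0.994, -0.0, -0.105]
wrist_force: [-4.1, -1.6, 7.8]
opening: 0.501
grasp_force: 62.4
```

```bash
python3 - <<'E'
from h import *
plan((542.3,343.7,95.8),0,.21)
c=shot('scene');seat(c,'yellow',343)
E
```

```text
rot [ 0.  0. -0.] shift [-0.4  0.2  0. ] tcp [542.7 343.9  95.7] t 46.05 f [-4.1 -1.6  7.8] open 0.5 grip 62.4
yellow h 20 px 5 s [533.6 533.6 533.7] yawslope 
yellow h 35 px 8 s [533.6 533.7 533.8] yawslope 
yellow h 50 px 7 s [533.4 533.4 533.7] yawslope 
yellow h 65 px 8 s [533.4 533.5 533.7] yawslope
```

Request:
jog_arm --series '[[[0.5,0,0,0,0,0,20],[0,0,0,0,0,0,20],[0,0,0,0,0,0,45],[0,0,0,0,0,0,50],[0,0,0,0,0,0,56],[0,0,0,0,0,0,60],[0,0,0,0,0,0,60],[0,0,0,0,0,0,60],[0,0,-5,0,0,0,60],[0,0,-15,0,0,0,60]]]'

```text
time_s: 47.1
eef_pos: [0.5464, 0.3433, 0.113]
eef_rot: [0.001, 0.994, -0.0, -0.106]
wrist_force: [-1.3, 0.1, -0.5]
opening: 0.701
grasp_force: 0.0
```

Request:
jog_arm --series '[[[0,0,-30,0,0,0,60],[0,0,-40,0,0,0,60],[0,0,-20,0,0.07,0,60],[0,20,0,0,0.07,0,60],[0,45,0,0,0.07,0,60],[0,49,0,0,0,0,60],[0,49,0,0,0,0,60],[0,49,0,0,0,0,60],[0,49,0,0,0,0,60],[0,49,0,0,0,0,60]]]'

```text
time_s: 48.1
eef_pos: [0.5666, 0.0317, 0.204]
eef_rot: [0.0, 1.0, -0.0, 0.001]
wrist_force: [0.2, -0.2, 0.0]
opening: 0.705
grasp_force: 0.0
```

Request:
jog_arm --series '[[[0,40,0,0,0,0,60],[0,40,0,0,0,0,60],[0,40,0,0,0,0,60],[0,40,0,0,0,0,60],[0,0,0,0,0,0,60],[0,0,0,0,0,0,60],[0,0,0,0,0,0,60],[0,0,0,0,0,0,60],[0,0,0,0,0,0,60],[0,0,0,0,0,0,60]]]'

```text
time_s: 49.1
eef_pos: [0.5663, -0.1254, 0.2023]
eef_rot: [0.0, 1.0, 0.001, 0.0]
wrist_force: [0.2, -0.7, -0.2]
opening: 0.705
grasp_force: 0.0
```

```bash
python3 - <<'E'
from h import *
a=[]
for n,sl in(("scene",np.s_[60:200,200:350]),("side",np.s_[60:200,120:270])):
    c=shot(n);a.append(cv2.resize(c["frame"][sl],None,fx=2.6,fy=2.6,interpolation=2))
    W=world(c)*1000
    for k,y in zip(('brown','green','purple','yellow'),(118,193,268,343)):
        p=W[mask(c,k)];p=p[(abs(p[:,1]-y)<40)&(abs(p[:,0]-535)<60)]
        q=p[p[:,2]>50+90*.978-.21*(p[:,0]-552)-3]; print(n,k,len(q),rect(q/1000))
        if n=='scene':seat(c,k,y)
cv2.imwrite('pics/c9.png',np.hstack(a))
E
```

```text
scene brown 295 (array([550.6, 118.8]), array([47.6, 45.6]), 0.5)
brown h 20 px 8 s [533.2 533.5 533.6] yawslope 
brown h 35 px 12 s [533.2 533.6 533.8] yawslope 0.008
brown h 50 px 13 s [533.1 533.3 533.3] yawslope -0.001
brown h 65 px 12 s [533.  533.1 533.2] yawslope -0.005
scene green 261 (array([551.1, 194.7]), array([46.1, 43.1]), 0.7)
green h 20 px 6 s [533.7 533.8 533.9] yawslope 
green h 35 px 11 s [533.7 533.8 533.9] yawslope -0.001
green h 50 px 13 s [533.1 533.2 533.3] yawslope 0.342
green h 65 px 10 s [533.2 533.3 533.4] yawslope 0.008
scene purple 233 (array([550.4, 270.2]), array([44.8, 46.8]), 89.8)
purple h 20 px 7 s [533.6 533.7 533.7] yawslope 
purple h 35 px 9 s [533.5 533.6 533.7] yawslope 
purple h 50 px 12 s [522.7 533.1 533.3] yawslope 0.404
purple h 65 px 14 s [531.3 533.2 533.4] yawslope 0.307
scene yellow 208 (array([550.5, 341.2]), array([47.4, 44.9]), 1.0)
yellow h 20 px 5 s [533.3 533.4 533.7] yawslope 
yellow h 35 px 9 s [533.4 533.5 533.7] yawslope 
yellow h 50 px 8 s [532.9 533.  533.3] yawslope 
yellow h 65 px 7 s [532.9 532.9 533.1] yawslope 
side brown 194 (array([549.7, 116. ]), array([49.4, 46.6]), 0.7)
side green 160 (array([549.9, 191.8]), array([43.6, 48.4]), 88.9)
side purple 158 (array([549.6, 265.5]), array([49.7, 47.2]), 2.1)
side yellow 116 (array([551., 339.]), array([45.2, 47.4]), 88.5)
```

View pics/c9.png

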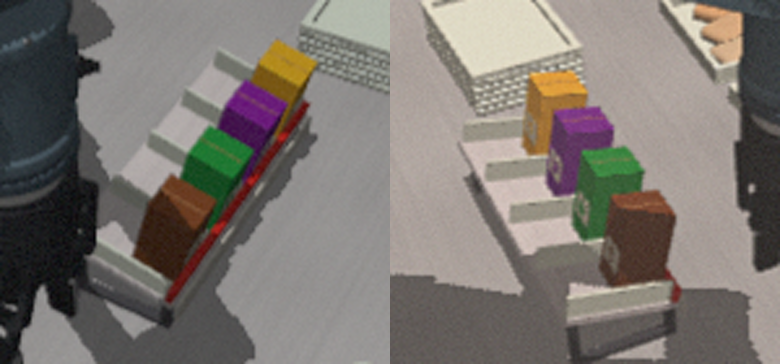

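The final view shows brown, green, purple and yellow from the right-end lane to the left, one per lane and square to it. All four front faces lie on the same line at the cleat, within 0.4 mm. The gripper is clear, so I hand in.

```bash
python3 -c "
from bench import ctrl
print(ctrl.hand_in())"
```

```text
the job is handed in; nothing more can be done
None
```

All four cartons stand one per lane in reverse rack order (from the right: brown, green, purple, yellow), on the slope with their feet against the red cleat; the job is handed in at about 49 s, no move went near the jar, and no verdict came back.

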